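# Draw the safety bolt of a sample lockbox

## Robot

A 6-joint arm with a two-finger parallel gripper is mounted at the origin on the work surface; the furniture and walls round the work are solid. World frame = base frame: x ahead of the robot, y to its left, z up, the work surface at z = 0. Lengths are in m, angles in rad, forces in N, time in s.
With the tool pointing down it reaches from about 0.35 to 0.85 m from the base axis. Payload 8.1 kg.
Tool frame: the origin (TCP) lies at the centre of the arm's flange, where the gripper is bolted on; the fingertips stand 186 mm ahead of it and the grasp point (between the pads) lies 167 mm ahead of it; z points along the fingers, y is the direction in which the jaws open and shut (so a half turn about z gives the same grasp; the last joint's range is limited). The gripper opens to 93 mm and grips with 3 to 60 N. Pads are 15 mm wide; open, the fingers measure 128 mm over their backs; the gripper's body (75 mm by 188 mm) begins 65 mm behind the grasp point.
Start: joints at [-1.412, 0.13, 1.488, -0, 1.523, -0.085], TCP at [0.145, -0.582, 0.405] pointing down, gripper open.
Joint ranges: [-2.96, 2.96], [-0.89, 2.26], [0.02, 2.5], [-1.34, 4.48], [0, 2.73], [-2.66, 2.66]. Speed limits (rad/s): [2.39, 2.39, 2.79, 3.14, 3.14, 3.14].

## Interface

Orientations are given as a rotation vector (axis times angle).
In Python, from plant import robot, viewer, order gives the robot as it stands.
- The arm moves only by the tool apply_moves, never from a script. Its argument "deltas" is a list of rows, each a list of 3 entries, a list of its own where there are three numbers: the finger opening in mm, from 0 to 93, then the shift along the tool's x, y, z in mm, then the turn about the tool's z in rad. In form: [[grip, [dx, dy, dz], yaw], ...]. A call has 1 to 5 rows; each row shifts and turns the commanded pose from where the row before left it, along the tool's axes as they then stand; what a row does not reach is not made up. A row lasts 1/8 s, in which the tool goes at most 62.5 mm and 10.7 degrees, less where a joint would pass 70% of its speed; a pose out of reach is approached as far as the arm can. A call is refused whole if a number of a shift passes 62.5 or a number of a turn 0.188, either way. A call with a gripper value outside its range is refused whole. The fingers move at their own pace and stop on an object; "grip_force" is the grip in N (left out, the last holds). Time passes only in rows, so rows that do not move let the fingers close. It gives the time, the measured TCP pose, the force and the opening at its end, in the units of the state.
- robot.read_state(): the state, without advancing time (a new reading comes with each control period).
- viewer.read_camera(name): name is "side" or "top" or "wrist"; returns the picture (420x560x3 uint8, blue, green, red); there is no depth.
- viewer.get_calibration(name): a dict with "fx", "fy", "cx", "cy" (pixels), "R" (3x3) and "t" (3): a world point X has camera coordinates R X + t. Camera axes: x right, y down, z forward; pixel columns grow to the right and rows downward; lengths in m; the calibration is good to about 2 mm. A picture is of the moment at which its call begins: read the wrist's pose just before it. get_calibration takes no time and is no camera call; for the wrist camera it gives the pose at the moment of the call.
- order.close_job(): hands the job in, once; it reports no verdict.
The state is a dict: "t": time; "q": joint angles; "dq": joint speeds; "joint_torque": joint torques, N m; "tool_pos": TCP position; "orientation": TCP orientation; "force": force on the tool from outside, world axes, zero at the start; "wrist_torque": the same for the moment, N m; "opening": finger opening in m.
Only numpy, scipy, OpenCV 4.12 (cv2) and the standard library are available. Lean on these libraries where they do the work, as an engineer would, in place of code of your own. Each camera call takes 0.05 s, during which the arm holds its last target. There are 200 camera calls.

## Task

Unbolt the sample lockbox: with one fingertip press down the long spring catch bar on its lid and keep it down while the other fingertip pushes the bolt's upright tab, away from the keep, until the bolt is fully back; then let the catch spring up again so that it locks the bolt there. Push with the fingertips only: do not pinch or force the bolt, do not let the catch up while the bolt is part-way, and leave the vials, the dish and the timer where they are.

Things in the scene. Friction and masses are not known exactly. Their poses are not given: they have to be found in the camera images.
- lockbox: Grey steel lockbox screwed to the worktop, 180x170 mm; aluminium lid, top 58 mm above the origin (centre of underside). Its x axis runs along the bolt from the keep on the front wall (robot's side) to the rear hinges; z up; yaw varies. On the lid: bolt at y -32 mm, catch at y +32 mm. Guide staples over the bolt at x -64 and +66 mm are 20 mm high above the lid, the keep at x -95 mm 22 mm.
- thumb_tab: Upright steel tab across the bolt, moving with it: 30 mm wide (box y), 8 thick (box x), 32 high; origin at its centre, 90 mm above the worktop, axes as the box's. Top 48 mm above the lid; the flat bolt under it is 18 mm wide, its top 16 mm above the lid. Pushed on its keep side it drives the bolt to the box's +x. Starts at x -5, y -32 mm in the box frame.
- bolt (a joint): How far the bolt is drawn, m: 0 = in the keep, 0.048 = fully back on a hard stop (may start up to 0.0012). Slides along the box's +x with about 2 N of friction, no spring. Teeth on its side pass the catch's tongue: while the catch is up the bolt is locked, at 0, 0.016, 0.032 and 0.048, with under 2 mm of play.
- catch_bar: Flat steel press bar of the spring catch, 100 mm long (box x), 26 mm wide (box y), 7 thick; origin at the centre of its top face, 90 mm above the worktop when up (32 mm above the lid), at x +2, y +32 mm in the box frame. It only goes straight down when pressed; a fingertip may slide along it while pressing.
- catch (a joint): How far the catch bar is pressed, m: 0 = up (springs back by itself), 0.010 = bottom stop; 2.5 N starts it, 7.5 N at the bottom. The bolt is free from 5 mm down (aim for 8). With the bar 8 mm down its top is 8 mm above the bolt's top and 24 mm below the tab's top, so a fingertip beside it at the same height meets only the tab.
- shelf_corner (a point): Front left lower corner of the fixed shelf board at the back, 444 mm above the worktop; from here its front edge runs straight to the right (-y) and the board goes back (+x). Wrist and elbow must stay in front of it; nothing to do there.
- petri: Bystander: round petri dish with seeds, 104 mm across, 14 mm high, on the worktop to the right of the box. Origin centre of underside.
- vial: Bystander: capped sample vial, 27 mm across, 56 mm tall, standing on the back left corner of the lid (at x +68, y +66 mm in the box frame). Origin centre of underside.
- timer: Bystander: flat bench timer with keys, 71 x 67 mm, 19 mm high, on the white sheet right of the dish. Origin centre of underside.
- green_vial: Bystander: another capped sample vial of the same size, on the worktop close to the right wall of the box. Origin centre of underside.

How it is judged:
By the outcome, as a careful person would: the job done as asked, in the order asked, and still so for the second after the job is handed in, with the robot touching nothing.
It also fails if it takes over 48 s, if anything falls off the work surface, if the arm or the gripper's body presses on something with over 40 N, if the wrist force passes 120 N, or if a joint passes its speed limit or range.

## Working session

There is one attempt and no reset: what is moved stays moved. The work goes in short steps, Python scripts to look and compute and a tool call to move; the robot and the scene stay as the last step left them, time stands still between calls to the robot, and variables do not carry over. Pictures are saved under pics/ and viewed, about 8 in all and at most 12, crops included, and the job is handed in when it is done.

Besides the shell and the picture viewer there is one more tool, called after "Emit:" as a command line: name --argument value ..., lists and objects as JSON in quotes. apply_moves: Moves the arm, as the interface text tells. Its arguments: {"type":"object","properties":{"deltas":{"type":"array"},"grip_force":{"type":"number"}},"required":["deltas"]}

```bash
ls; mkdir -p pics; python3 - <<'E'
from plant import robot, viewer, order
import cv2, numpy as np
s=robot.read_state(); print({k:np.round(v,4).tolist() for k,v in s.items()})
for n in ("top","side"):
    im=viewer.read_camera(n); cv2.imwrite(f"pics/{n}0.png",im)
    c=viewer.get_calibration(n); print(n,{k:np.round(v,4).tolist() for k,v in c.items()})
c=np.hstack([cv2.imread("pics/top0.png"),cv2.imread("pics/side0.png")])
E
```

```text
pics
{'t': 0.0, 'q': [-1.4124, 0.1311, 1.4893, -0.0, 1.523, -0.0854], 'dq': [0.0011, -0.0003, 0.0003, -0.0004, 0.0017, -0.0006], 'joint_torque': [-0.0013, -55.9857, -49.1752, 0.0768, 0.0358, -0.0001], 'tool_pos': [0.1448, -0.582, 0.4037], 'orientation': [-3.1165, -0.3818, 0.0001], 'force': [0.5369, -0.0055, -0.9356], 'wrist_torque': [0.019, 0.0184, 0.0004], 'opening': 0.093}
top {'fx': 434.0589, 'fy': 434.0589, 'cx': 277.9467, 'cy': 212.9633, 'R': [[0.0238, -0.9997, -0.0034], [-0.9814, -0.0227, -0.1908], [0.1907, 0.0079, -0.9816]], 't': [0.0011, 0.5296, 1.356]}
side {'fx': 502.7503, 'fy': 502.7503, 'cx': 279.444, 'cy': 209.6263, 'R': [[-0.3817, -0.9241, 0.0174], [-0.7014, 0.2774, -0.6565], [0.6019, -0.2628, -0.7541]], 't': [0.1805, 0.5264, 1.0859]}
```

View pics/top0.png

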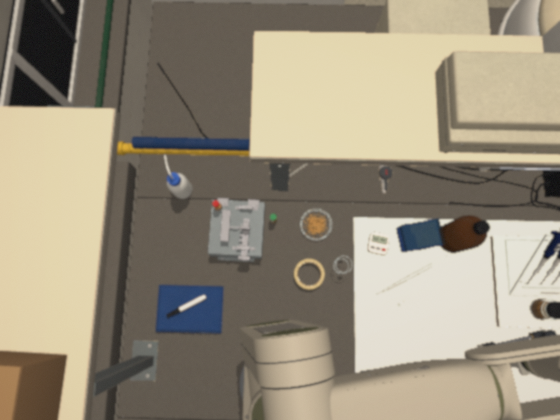

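View pics/side0.png

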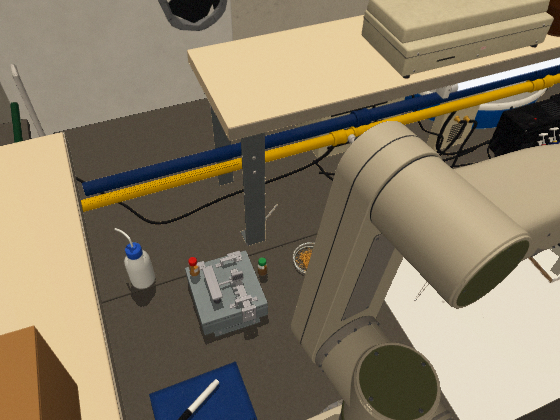

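Top: box at about (237,230), red vial (216,204), green vial (273,217), dish (316,224). Side: box about (228,295). I'll enlarge both.

```bash
python3 - <<'E'
import cv2, numpy as np
a=cv2.imread("pics/top0.png")[190:270,200:285]; b=cv2.imread("pics/side0.png")[245:340,180:275]
a=cv2.resize(a,None,fx=4.7,fy=4.7,interpolation=cv2.INTER_CUBIC);a=cv2.resize(a,(400,376)); b=cv2.resize(b,(400,400),interpolation=cv2.INTER_CUBIC)
c=np.zeros((400,800,3),np.uint8); c[:376,:400]=a; c[:,400:]=b; cv2.imwrite("pics/z.png",c)
E
```

```text
(no output)
```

View pics/z.png

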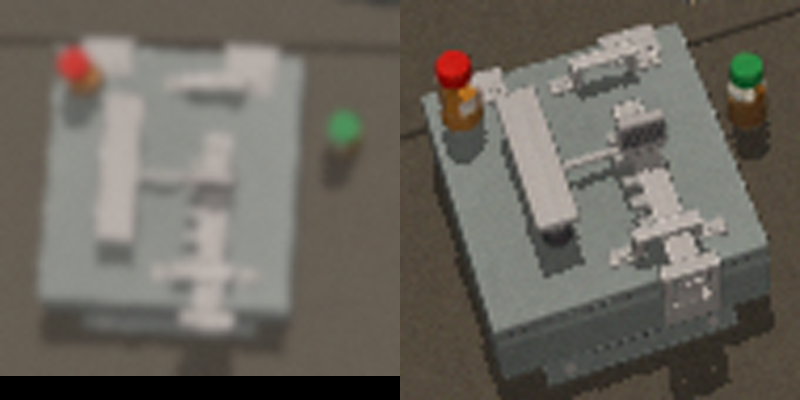

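Left (top camera, lid corners in the crop ≈ (55,45), (302,57), (290,312), (38,300)); catch bar (118,168), tab (212,182). Right (side): lid corners ≈ (422,97), (678,25), (768,243), (500,332).

```bash
cat > h.py <<'E'
import numpy as np
from scipy.spatial.transform import Rotation as Ro
def cast(c,uv,z):
    R=np.array(c["R"]);t=np.array(c["t"]);o=-R.T@t
    uv=np.atleast_2d(uv).astype(float)
    d=np.c_[(uv[:,0]-c["cx"])/c["fx"],(uv[:,1]-c["cy"])/c["fy"],np.ones(len(uv))]@R
    return o+d*((z-o[2])/d[:,2])[:,None]
def proj(c,X):
    p=np.atleast_2d(X)@np.array(c["R"]).T+np.array(c["t"])
    return np.c_[c["cx"]+c["fx"]*p[:,0]/p[:,2],c["cy"]+c["fy"]*p[:,1]/p[:,2]]
def yaw(P): # corners order: rear-left, rear-right, front-right, front-left
    x=P[0]+P[1]-P[2]-P[3]; y=P[0]+P[3]-P[1]-P[2]
    return np.arctan2(x[1],x[0]),np.arctan2(-y[0],y[1])
E
python3 - <<'E'
from plant import robot, viewer, order
from h import *
np.set_printoptions(precision=4,suppress=True)
k=200+np.array([[55,45],[302,57],[290,312],[38,300]])/4.706-[0,10]
ct=viewer.get_calibration("top");cs=viewer.get_calibration("side")
P=cast(ct,k,.058);print(P,P.mean(0),yaw(P),np.linalg.norm(P-np.roll(P,1,0),axis=1))
k2=np.array([[422,97],[678,25],[768,243],[500,332]])-[400,0]; k2=k2/4.21+[180,245]
Q=cast(cs,k2,.058);print(Q,Q.mean(0),yaw(Q))
print(cast(ct,[[200+212/4.706,190+172/4.706]],.106),cast(ct,[[200+119/4.706,190+168/4.706]],.09))
print(cast(cs,[[180+120/4.21,245+5/4.21]],.09))
s=robot.read_state();print(Ro.from_rotvec(s["orientation"]).as_matrix())
E
```

```text
[[0.5674 0.2295 0.058 ]
 [0.5628 0.0589 0.058 ]
 [0.3872 0.0618 0.058 ]
 [0.3913 0.2317 0.058 ]] [0.4772 0.1455 0.058 ] (np.float64(-0.01411117399176953), np.float64(-0.02533844217415788)) [0.1761 0.1707 0.1756 0.17  ]
[[0.568  0.2302 0.058 ]
 [0.5612 0.0627 0.058 ]
 [0.3905 0.0678 0.058 ]
 [0.3935 0.2323 0.058 ]] [0.4783 0.1483 0.058 ] (np.float64(-0.020775540485471793), np.float64(-0.029387989306527532))
[[0.4735 0.1138 0.106 ]] [[0.4774 0.1772 0.09  ]]
[[0.5901 0.1567 0.09  ]]
[[ 0.9704  0.2414 -0.0003]
 [ 0.2414 -0.9704  0.0016]
 [ 0.0001 -0.0017 -1.    ]]
```

Emit:
apply_moves --deltas '[[47, [0, 0, 0], 0.088], [47, [0, 0, 0], 0.088], [47, [0, 0, 0], 0.088], [47, [50, 0, 0], 0], [47, [50, 0, 0], 0]]'

```text
t: 0.72
tool_pos: [0.2454, -0.5843, 0.4043]
orientation: [-3.141, 0.035, 0.0]
force: [0.4, -0.6, 0.4]
opening: 0.0489
```

```bash
python3 - <<'E'
from plant import viewer
from h import *
print(cast(viewer.get_calibration("top"),[[250,158]],.444),cast(viewer.get_calibration("side"),[[236,136]],.444))
E
```

```text
[[0.58463322 0.0799518  0.444     ]] [[0.58685852 0.06301748 0.444     ]]
```

Emit:
apply_moves --deltas '[[47, [34, -50, 0], 0], [47, [34, -50, 0], 0], [47, [34, -50, 0], 0], [47, [34, -50, 0], 0], [47, [34, -50, 0], 0]]'

```text
t: 1.35
tool_pos: [0.4206, -0.336, 0.4043]
orientation: [-3.141, 0.032, 0.0]
force: [0.9, -0.8, -0.0]
opening: 0.0471
```

Emit:
apply_moves --deltas '[[47, [0, -55, 0], 0], [47, [0, -55, 0], 0], [47, [0, -55, 0], 0], [47, [0, -55, 0], 0], [47, [0, -55, 0], 0]]'

```text
t: 1.98
tool_pos: [0.4249, -0.0611, 0.4044]
orientation: [-3.141, 0.032, 0.0]
force: [2.0, -0.2, -0.5]
opening: 0.0473
```

Emit:
apply_moves --deltas '[[47, [0, -50, 0], 0], [47, [0, -50, 0], 0], [47, [0, -50, 0], 0], [47, [0, -40, 0], 0], [47, [0, 0, 0], 0]]'

```text
t: 2.6
tool_pos: [0.4288, 0.1292, 0.4043]
orientation: [-3.141, 0.025, 0.001]
force: [-0.1, -0.1, -0.0]
opening: 0.0467
```

```bash
python3 - <<'E'
from plant import robot, viewer, order
import cv2, numpy as np, json
s=robot.read_state(); print({k:np.round(s[k],4).tolist() for k in("t","tool_pos","orientation","force","opening","q")})
c=viewer.get_calibration("wrist");im=viewer.read_camera("wrist");cv2.imwrite("pics/w1.png",im)
json.dump({k:np.asarray(v).tolist() for k,v in c.items()},open("w1.json","w"))
E
```

```text
{'t': 2.6, 'tool_pos': [0.4288, 0.1292, 0.4043], 'orientation': [-3.1411, 0.0255, 0.0014], 'force': [-0.0644, -0.1435, -0.0147], 'opening': 0.0467, 'q': [0.1779, -0.2929, 1.8894, 0.0005, 1.5459, 1.7649]}
```

View pics/w1.png

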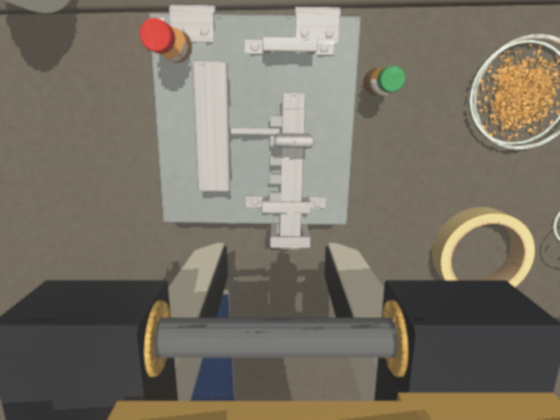

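Wrist view: lid corners ≈ (151,14), (359,17), (346,223), (163,222); bar top (195–228, 62–190); tab top around (293,140), bolt running down to the keep at (290,240).

```bash
python3 - <<'E'
import json
from h import *
np.set_printoptions(precision=4,suppress=True)
c=json.load(open("w1.json"))
P=cast(c,[[151,14],[359,17],[346,223],[163,222]],.058);print(P,P.mean(0),yaw(P))
B=cast(c,[[195,62],[224,62],[228,190],[199,190]],.09);print(B,B.mean(0),yaw(B))
T=cast(c,[[274,137],[312,137],[312,144],[274,145]],.106);print(T,T.mean(0))
for psi in(-.02,-.03):
  for xy,p in(((2,32),B.mean(0)),((0,0),P.mean(0)),((-5,-32),T.mean(0))):
    r=Ro.from_euler("z",psi).as_matrix()@[xy[0]/1e3,xy[1]/1e3,0]; print(psi,p-r)
E
```

```text
[[0.5704 0.2261 0.058 ]
 [0.5656 0.0607 0.058 ]
 [0.3927 0.0649 0.058 ]
 [0.3963 0.2336 0.058 ]] [0.4812 0.1463 0.058 ] (np.float64(-0.033537932809925744), np.float64(-0.02487807104505564))
[[0.5311 0.1873 0.09  ]
 [0.5308 0.1659 0.09  ]
 [0.4334 0.1678 0.09  ]
 [0.4337 0.1913 0.09  ]] [0.4823 0.1781 0.09  ] (np.float64(-0.030502138327398468), np.float64(-0.015473979438265366))
[[0.4769 0.1297 0.106 ]
 [0.4765 0.1016 0.106 ]
 [0.4713 0.1016 0.106 ]
 [0.471  0.1298 0.106 ]] [0.4739 0.1157 0.106 ]
-0.02 [0.4796 0.1461 0.09  ]
-0.02 [0.4812 0.1463 0.058 ]
-0.02 [0.4796 0.1476 0.106 ]
-0.03 [0.4793 0.1462 0.09  ]
-0.03 [0.4812 0.1463 0.058 ]
-0.03 [0.4799 0.1475 0.106 ]
```

```bash
python3 - <<'E'
import cv2,numpy as np
im=cv2.imread("pics/w1.png")[10:250,140:370]
cv2.imwrite("pics/w1z.png",cv2.resize(im,None,fx=2.5,fy=2.5,interpolation=cv2.INTER_CUBIC))
E
```

```text
(no output)
```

View pics/w1z.png

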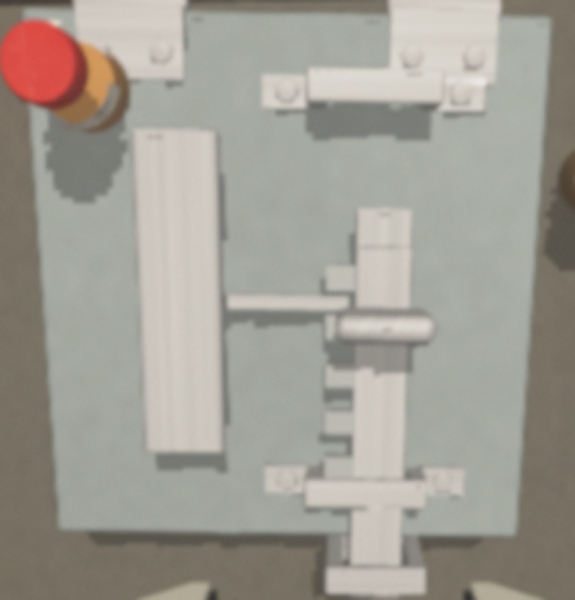

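The box is at about (0.480, 0.1465) with yaw -0.027. I'll put the tips at box x -26, so they sit behind the tab, and stop just above the bar.

Emit:
apply_moves --deltas '[[46.5, [12, -9, 20], 0.01], [46.5, [13, -9, 35], 0], [46.5, [0, 0, 40], 0], [46.5, [0, 0, 20], 0], [46.5, [0, 0, 0], 0]]'

```text
t: 3.28
tool_pos: [0.4539, 0.1431, 0.2877]
orientation: [3.14, -0.05, -0.007]
force: [-0.7, 0.9, 0.3]
opening: 0.0467
```

```bash
python3 - <<'E'
from plant import robot, viewer, order
import cv2, numpy as np, json
from h import *
np.set_printoptions(precision=4,suppress=True)
s=robot.read_state(); print({k:np.round(s[k],4).tolist() for k in("t","tool_pos","orientation","force","opening")})
M=Ro.from_rotvec(s["orientation"]).as_matrix(); p=np.array(s["tool_pos"])
for y in(.032,-.032): print(p+M@[0,y,.186])
c=viewer.get_calibration("wrist");a=viewer.read_camera("wrist")
b=viewer.read_camera("side")[235:345,160:290]
b=cv2.resize(b,(400,338),interpolation=cv2.INTER_CUBIC);a=cv2.resize(a,(400,300))
o=np.zeros((338,800,3),np.uint8);o[:300,:400]=a;o[:,400:]=b;cv2.imwrite("pics/c2.png",o)
E
```

```text
{'t': 3.275, 'tool_pos': [0.4539, 0.1431, 0.2877], 'orientation': [3.1399, -0.0498, -0.0067], 'force': [-0.7313, 0.8867, 0.343], 'opening': 0.0467}
[0.4521 0.1109 0.1018]
[0.4541 0.1748 0.1017]
```

View pics/c2.png

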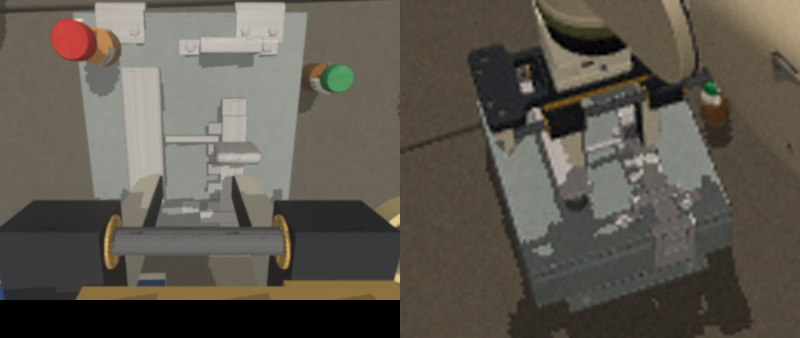

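The wrist view shows the left finger over the right half of the bar and the right finger behind the tab, so I'll shift 4 mm left. Then I'll lower gradually and watch the force.

Emit:
apply_moves --deltas '[[46.5, [0, -4, 3], 0], [46.5, [0, 0, 4], 0], [46.5, [0, 0, 0], 0]]'

```text
t: 3.75
tool_pos: [0.4547, 0.1486, 0.2828]
orientation: [3.141, -0.047, 0.0]
force: [-0.5, 0.3, 0.2]
opening: 0.0463
```

Emit:
apply_moves --deltas '[[46.5, [0, 0, 3], 0], [46.5, [0, 0, 3], 0], [46.5, [0, 0, 0], 0], [46.5, [0, 0, 0], 0]]'

```text
t: 4.25
tool_pos: [0.4548, 0.1485, 0.2767]
orientation: [3.141, -0.047, -0.0]
force: [0.2, -0.3, -0.2]
opening: 0.0465
```

Emit:
apply_moves --deltas '[[46.5, [0, 1, 2], 0], [46.5, [0, 0, 2], 0], [46.5, [0, 0, 0], 0]]'

```text
t: 4.62
tool_pos: [0.4549, 0.1476, 0.2729]
orientation: [-3.141, 0.047, -0.001]
force: [-0.5, 1.5, 3.2]
opening: 0.0466
```

Emit:
apply_moves --deltas '[[46.5, [0, 0, 2], 0], [46.5, [0, 0, 2], 0], [46.5, [0, 0, 0.5], 0], [46.5, [0, 0, 0], 0]]'

```text
t: 5.12
tool_pos: [0.4549, 0.1476, 0.2685]
orientation: [-3.141, 0.047, -0.001]
force: [-0.1, 2.2, 5.6]
opening: 0.0466
```

Emit:
apply_moves --deltas '[[46.5, [0, 0, 1], 0], [46.5, [0, 0, 0.5], 0], [46.5, [0, 0, 0], 0]]'

```text
t: 5.5
tool_pos: [0.455, 0.1476, 0.267]
orientation: [-3.141, 0.047, -0.001]
force: [-0.7, 2.4, 7.0]
opening: 0.0466
```

```bash
python3 - <<'E'
from plant import robot, viewer
import cv2, numpy as np
s=robot.read_state(); print({k:np.round(s[k],4).tolist() for k in("t","tool_pos","force")})
a=cv2.resize(viewer.read_camera("wrist")[0:330,90:470],(690,600),interpolation=cv2.INTER_CUBIC)
cv2.imwrite("pics/c3.png",a)
f=[]
for i in range(4): viewer.read_camera("top"); f.append(robot.read_state()["force"])
print(np.round(f,1).tolist())
E
```

```text
{'t': 5.5, 'tool_pos': [0.455, 0.1476, 0.267], 'force': [-0.7414, 2.4252, 6.9568]}
[[-1.3, 2.2, 5.8], [-1.2, 2.4, 6.2], [-0.6, 1.9, 6.8], [-1.0, 2.4, 6.1]]
```

View pics/c3.png

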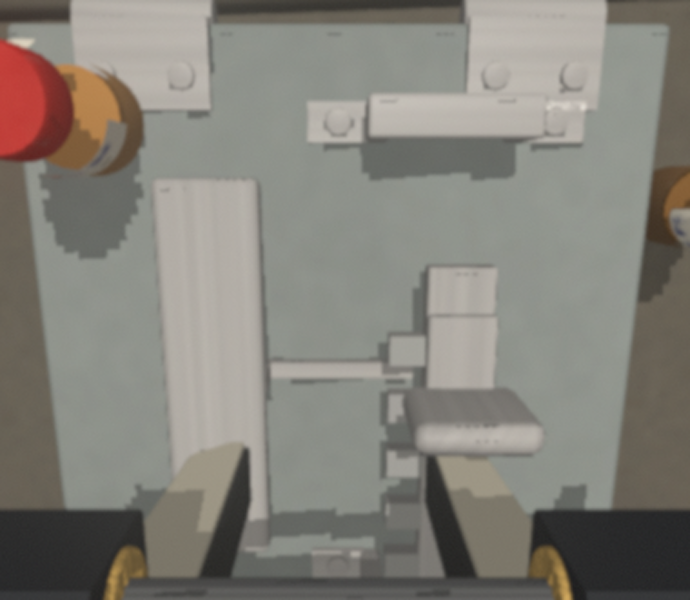

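The left finger is on the bar and the right finger is behind the tab, facing (475,440). The spring force averages about 6.3 N, so the catch is about 7.6 mm down. Now I'll push.

Emit:
apply_moves --deltas '[[46.5, [3, 0, 0.3], 0], [46.5, [3, 0, 0], 0], [46.5, [3, 0, 0], 0], [46.5, [3, 0, 0], 0], [46.5, [3, 0, 0], 0]]'

```text
t: 6.38
tool_pos: [0.4684, 0.147, 0.2662]
orientation: [3.14, -0.047, -0.009]
force: [-14.6, -0.3, 16.2]
opening: 0.0467
```

Emit:
apply_moves --deltas '[[46.5, [3, 0, 0], 0], [46.5, [3, 0, 0], 0], [46.5, [3, 0, 0], 0], [46.5, [3, 0, 0], 0], [46.5, [3, 0, 0], 0]]'

```text
t: 7.0
tool_pos: [0.4832, 0.1465, 0.2662]
orientation: [3.14, -0.047, -0.01]
force: [-14.6, 0.1, 16.3]
opening: 0.0467
```

The force is higher than expected, so the catch may be on its bottom stop with friction. I'll ease up slightly and look.

Emit:
apply_moves --deltas '[[46.5, [0, 0, -0.5], 0], [46.5, [0, 0, 0], 0]]'

```text
t: 7.25
tool_pos: [0.4835, 0.1465, 0.2663]
orientation: [3.14, -0.047, -0.008]
force: [-10.2, -0.2, 10.0]
opening: 0.0463
```

```bash
python3 - <<'E'
from plant import robot, viewer
import cv2, numpy as np
s=robot.read_state(); print({k:np.round(s[k],4).tolist() for k in("t","tool_pos","orientation","force","wrist_torque")})
a=cv2.resize(viewer.read_camera("wrist")[0:330,90:470],(690,600),interpolation=cv2.INTER_CUBIC)
cv2.imwrite("pics/c4.png",a)
E
```

```text
{'t': 7.25, 'tool_pos': [0.4835, 0.1465, 0.2663], 'orientation': [3.1404, -0.0469, -0.0075], 'force': [-10.1609, -0.1575, 9.9715], 'wrist_torque': [0.2842, 1.7736, 0.0893]}
```

View pics/c4.png

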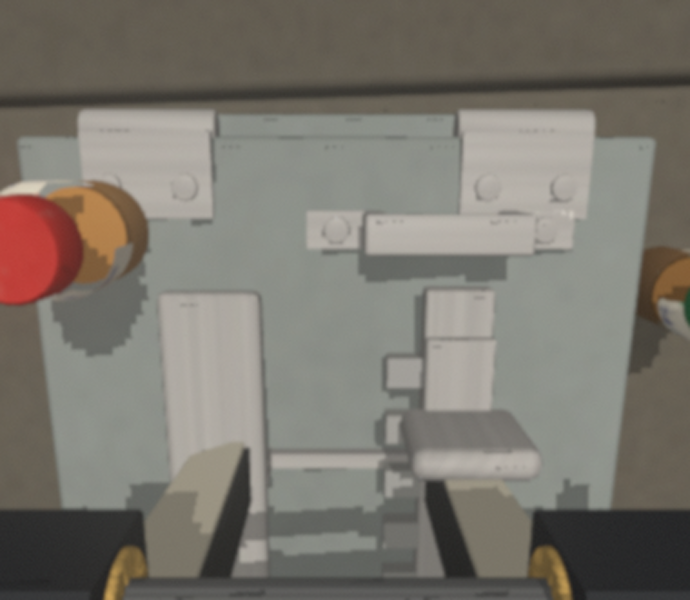

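The bolt is about 40% back: the tab has passed the catch arm, and it's at (470,460). The catch is on its bottom stop (z no longer follows the command). I'll ease up 1 mm and continue.

Emit:
apply_moves --deltas '[[46.5, [0, 0, -0.5], 0], [46.5, [0, 0, -0.4], 0], [46.5, [0, 0, 0], 0]]'

```text
t: 7.68
tool_pos: [0.4835, 0.1465, 0.2667]
orientation: [3.14, -0.047, -0.007]
force: [-7.0, 0.3, 4.7]
opening: 0.0462
```

Emit:
apply_moves --deltas '[[46.5, [3, 0, 0], 0], [46.5, [3, 0, 0], 0], [46.5, [3, 0, 0], 0], [46.5, [0, 0, 0], 0]]'

```text
t: 8.18
tool_pos: [0.4928, 0.1461, 0.2669]
orientation: [3.14, -0.047, -0.006]
force: [-5.6, -0.2, 6.3]
opening: 0.0468
```

Emit:
apply_moves --deltas '[[46.5, [3, 0, 0], 0], [46.5, [3, 0, 0], 0], [46.5, [3, 0, 0], 0], [46.5, [3, 0, 0], 0], [46.5, [0, 0, 0], 0]]'

```text
t: 8.8
tool_pos: [0.5049, 0.1458, 0.2669]
orientation: [3.14, -0.047, -0.006]
force: [-5.3, 0.0, 5.9]
opening: 0.0463
```

Emit:
apply_moves --deltas '[[46.5, [1.5, 0, 0], 0], [46.5, [1.5, 0, 0], 0], [46.5, [0, 0, 0], 0]]'

```text
t: 9.18
tool_pos: [0.5077, 0.1457, 0.2669]
orientation: [3.14, -0.047, -0.006]
force: [-5.6, -0.4, 5.6]
opening: 0.0466
```

Emit:
apply_moves --deltas '[[46.5, [1, 0, 0], 0], [46.5, [1, 0, 0], 0], [46.5, [0, 0, 0], 0]]'

```text
t: 9.55
tool_pos: [0.5096, 0.1456, 0.2669]
orientation: [3.14, -0.047, -0.007]
force: [-7.9, -0.0, 7.3]
opening: 0.0462
```

Emit:
apply_moves --deltas '[[46.5, [1, 0, 0], 0], [46.5, [1, 0, 0], 0], [46.5, [0, 0, 0], 0]]'

```text
t: 9.93
tool_pos: [0.5104, 0.1457, 0.2669]
orientation: [3.14, -0.047, -0.014]
force: [-18.6, 0.1, 14.6]
opening: 0.0464
```

The force jumped at x≈0.510, where I expected the hard stop (0.511). I'll back off the tab while still pressing, then lift straight up.

Emit:
apply_moves --deltas '[[46.5, [-1.5, 0, 0], 0], [46.5, [-1.5, 0, 0], 0], [46.5, [-1, 0, 0], 0], [46.5, [0, 0, 0], 0]]'

```text
t: 10.42
tool_pos: [0.5087, 0.1456, 0.2679]
orientation: [3.141, -0.047, -0.0]
force: [-1.2, -0.5, 5.4]
opening: 0.0464
```

Emit:
apply_moves --deltas '[[46.5, [0, 0, -5], 0], [46.5, [0, 0, -10], 0], [46.5, [0, 0, -20], 0], [46.5, [0, 0, -30], 0], [46.5, [0, 0, -30], 0]]'

```text
t: 11.05
tool_pos: [0.5084, 0.1457, 0.3635]
orientation: [3.141, -0.047, -0.002]
force: [0.1, -0.4, 0.1]
opening: 0.0463
```

Emit:
apply_moves --deltas '[[46.5, [-40, 0, -15], 0], [46.5, [-40, 0, -15], 0], [46.5, [-20, 0, 0], 0], [46.5, [0, 0, 0], 0]]'

```text
t: 11.55
tool_pos: [0.4079, 0.1489, 0.3932]
orientation: [-3.141, 0.046, -0.001]
force: [0.6, 0.7, 0.2]
opening: 0.0467
```

```bash
python3 - <<'E'
from plant import robot, viewer
import cv2, numpy as np, json
s=robot.read_state(); print({k:np.round(s[k],4).tolist() for k in("t","tool_pos","orientation","force")})
c=viewer.get_calibration("wrist");a=viewer.read_camera("wrist");cv2.imwrite("pics/w5raw.png",a)
json.dump({k:np.asarray(v).tolist() for k,v in c.items()},open("w5.json","w"))
cv2.imwrite("pics/w5.png",a)
E
```

```text
{'t': 11.55, 'tool_pos': [0.4079, 0.1489, 0.3932], 'orientation': [-3.1412, 0.0464, -0.001], 'force': [0.5583, 0.6909, 0.15]}
```

View pics/w5.png

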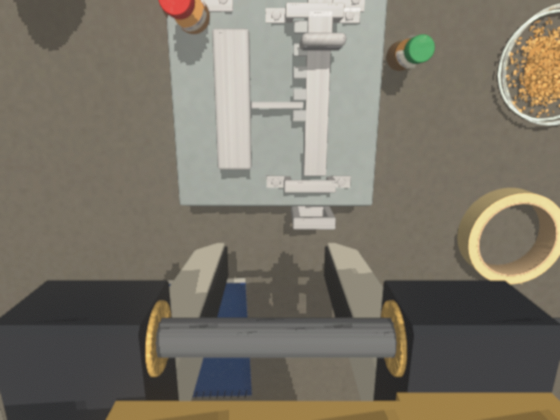

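The tab is now at (324,42), close to the rear staple. The bolt is out of the keep, and the vials and dish look undisturbed. I'll measure the tab and bar.

```bash
python3 - <<'E'
import json
from h import *
np.set_printoptions(precision=4,suppress=True)
c=json.load(open("w5.json"));Rz=Ro.from_euler("z",-.027).as_matrix()
f=lambda uv,z:(cast(c,uv,z)-[.480,.1465,0])@Rz
print("tab",f([[304,37],[344,37],[344,44],[304,45]],.106).mean(0))
for z in(.08,.09):
  B=f([[215,30],[247,30],[250,168],[219,168]],z);print(z,B.mean(0),B[0]-B[3],B[1]-B[0])
print("keep",f([[293,212],[335,212]],.08).mean(0))
c1=json.load(open("w1.json"));B=(cast(c1,[[195,62],[224,62],[228,190],[199,190]],.09)-[.48,.1465,0])@Rz;print(B[0]-B[3])
E
```

```text
tab [ 0.0405 -0.0319  0.106 ]
0.08 [0.001  0.0327 0.08  ] [ 0.1008 -0.0014  0.    ] [-0.     -0.0231  0.    ]
0.09 [0.0011 0.0316 0.09  ] [ 0.0974 -0.0014  0.    ] [-0.     -0.0223  0.    ]
keep [-0.0861 -0.0311  0.08  ]
[ 0.0975 -0.0014  0.    ]
```

The bar's apparent length matches its starting value (97.4 vs 97.5 mm), so the catch is up. The tab has moved 46–47 mm, ±1 mm, and the next lower lock position is 32 mm, so this agrees with the stop I felt. The arm is clear of everything, so I'm handing in.

```bash
python3 -c "
from plant import order
print(order.close_job())"
```

```text
the job is handed in; nothing more can be done
None
```

The bolt is drawn fully back and the catch has sprung up behind it, so the lockbox is unbolted; I handed the job in at about 11.6 s. The left fingertip held the catch bar down while the right one pushed the tab to its hard stop. I then eased off the tab with the bar still pressed and lifted straight up.

**Last checks:**
- **Catch:** the bar looks the same size in the wrist camera as at the start (97.4 vs 97.5 mm), so it is up.
- **Bolt:** the wrist camera shows the tab moved about 46–47 mm, ±1 mm. That is slightly under the nominal 48 mm, but the bolt may start up to 1.2 mm out. The push force rose sharply where I expected the hard stop, and the next lower lock position is 32 mm. I did not measure the bolt's position any more closely than that.
- **Bystanders:** in the last wrist picture the dish and the green vial look undisturbed, and so does the red vial as far as it shows (it is cut off at the edge). The timer was out of view, but the arm never went low near it.
- **Arm:** it ended clear of everything, with the force reading near zero.

**Force during the push:** for the first part, the bar was pressed onto its bottom stop, with about 16 N down and 15 N along the bolt. I eased up and it dropped to about 6 N each. The highest I saw was about 19 N, for a moment against the hard stop.

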